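# Take off the last petal's width with the sprung tweezers

### The arm

A 6-joint arm with a two-finger parallel gripper is mounted at the origin on the work surface. World frame = base frame: x ahead of the robot, y to its left, z up, the work surface at z = 0. Lengths are in mm, angles in rad, forces in N, time in s.
With the tool pointing down it reaches from about 275 to 825 mm from the base axis. Payload 4.9 kg.
Tool frame: the origin (TCP) lies between the finger pads; the fingertips stand 17 mm ahead of it and the grasp point (between the pads) lies 2 mm behind it; z points along the fingers, y is the line along which they close (so a half turn about z gives the same grasp; the last joint's range is limited). The gripper opens to 85 mm and grips with 20 to 120 N. Pads are 22 mm wide; open, the fingers measure 114 mm over their backs; the gripper's body (76 mm by 85 mm) begins 54 mm behind the grasp point. The pads swing forward as they close: fully open they stand 13 mm farther back than shut.
Start: joints at [1.039, 0.326, -0.193, 1.052, 0, 1.437], TCP at [213.061, 507.073, 220.881] pointing down, gripper open.
Joint ranges: [-2.65, 2.65], [-0.97, 1.79], [-1.3, 1.35], [-1.93, 2.1], [-1.47, 1.37], [-3.14, 3.14]. Speed limits (rad/s): [2.57, 2.57, 3.14, 3.14, 3.14, 3.14].

### API

Orientations are given as a unit quaternion [w, x, y, z].
In Python, from rig import env, imaging, workorder gives the robot as it stands. The module is installed in compiled form; this text tells all that it offers.
- The arm moves only by the shell command python3 -m pendant 'ROWS'. ROWS is a JSON object of lists of equal length, an entry for each row: "offset": the shift along the tool's x, y, z in m, a list of three; "twist": the turn, a rotation vector about the tool's x, y, z in degrees, a list of three; "gripper": the opening, from -1 (shut) to 1 (fully open), so that 0 is half open. In form: {"offset": [[tx, ty, tz], ...], "twist": [[rx, ry, rz], ...], "gripper": [gripper, ...]}. A call has 1 to 8 rows; each row is the pose to reach, as a shift and turn from the pose commanded when the call began, along the tool's axes at that moment; what a row does not reach only later rows make up. A row lasts 1/10 s, in which the tool goes at most 50 mm and 8.59 degrees, less where a joint would pass 70% of its speed; a pose out of reach is approached as far as the arm can. A call with a gripper value outside its range is refused whole. The fingers move at their own pace and stop on an object; the grip force is fixed at half the most. Time passes only in rows, so rows that repeat a pose let the fingers close. It gives the time, the measured TCP pose, the force, the opening and the grip force at its end, in the units of the state.
- env.get_obs(): the state, without advancing time (a new reading comes with each control period).
- imaging.snapshot(name): name is "scene" or "top" or "wrist"; returns a dict with "frame" (400x640x3 uint8, red, green, blue), "K" (3x3 intrinsics, pixels), "R" (3x3) and "t" (3): a world point X has camera coordinates R X + t; the wrist camera has in their place "mount" (4x4, takes a point from camera to tool coordinates, whose origin is the TCP and whose axes are the flange's). Camera axes: x right, y down, z forward; pixel columns grow to the right and rows downward; lengths in mm; the calibration is good to about 2 mm. A picture is of the moment at which its call begins: read the wrist's pose just before it. There is no depth.
- workorder.finish_job(): hands the job in; it is judged then, once.
The state is a dict: "time_s": time; "q": joint angles; "qd": joint speeds; "joint_efforts": joint torques, N m; "tcp_pos": TCP position; "eef_rot": TCP orientation; "wrist_force": force on the tool from outside, world axes, zero at the start; "ft_torque": the same for the moment, N m; "opening": opening from 0.0 (shut) to 1.0 (fully open); "finger_force": force on a finger pad.
Only numpy, scipy, OpenCV 4.12 (cv2) and the standard library are available. Lean on these libraries where they do the work, as an engineer would, in place of code of your own. Each camera call takes 0.05 s, during which the arm holds its last target. There are 200 camera calls.

### The job

First turn the dividing wheel (it has upright pins to turn it by) until the last blank section of the plaster rosette clicks home at the pointer on the front, and let go of it. Then pick the sprung tweezers up from their wooden rest by the ribbed finger plates and take off the width marked for the last petal: hold them with the nose just above the plaster, or only touching it, squeezed so that one tip stands over each of the two scored lines, near the middle of the lines. Finish while holding them there with the gap steady; do not push on the soft plaster, and leave everything else where it is.

Things in the scene. Friction and masses are not known exactly. Their poses are not given: they have to be found in the camera images.
- wheel_base: grey cast foot of the dividing wheel, fixed on the table, 170 mm across. Origin on the wheel's vertical axis at table height, z up; -x points to the front, where a bracket carries the steel pointer, up to 62 mm high, 124 to 141 mm from the axis (a plunger knob on it, 45 mm high, reaches out to 156 mm). The whole wheel stands with its own yaw
- wheel (a joint): turn of the wheel head (aluminium disc, 240 mm across, top face 70 mm above the table), rad, 0 at the start, growing anticlockwise from above, no end stops. A detent seats it every 60 degrees (1.047): 0.25 N m over the hump; let go within 20 degrees of a seat it pulls itself home. One click anticlockwise (to 1.047) brings the blank section to the pointer
- pin0 (a point): top centre of a turning pin of the wheel: upright steel pin, 12 mm diameter, 36 mm tall (70 to 106 mm above the table), 109 mm from the wheel's axis; at the start this one stands in front, between the section at the pointer and the blank section
- pin1 (a point): top centre of the turning pin 60 degrees clockwise from pin0, seen from above
- pin2 (a point): top centre of the turning pin 120 degrees clockwise from pin0, seen from above
- pin3 (a point): top centre of the turning pin 180 degrees clockwise from pin0, seen from above
- pin4 (a point): top centre of the turning pin 240 degrees clockwise from pin0, seen from above
- pin5 (a point): top centre of the turning pin 300 degrees clockwise from pin0, seen from above
- rosette: round plaster rosette fixed on the wheel head, 184 mm across, flat face 84 mm above the table; domed boss in the middle (44 mm across, 13 mm high), five raised petals (26 mm wide, outer end 84 mm from the axis, 8 mm high) 60 degrees apart, the sixth section blank. The pins stand midway between sections. Origin on the axis, 70 mm above the table
- blank: the blank section: two parallel dark scored lines 26 mm apart, 34 mm long, 2 mm wide. Origin midway between them at half their length, on the plaster face (84 mm up), 66 mm from the wheel's axis; x radially outward along the lines, y across them (lines at y = +13 and -13 mm), z up. Turns with the wheel; at the start 60 degrees from the pointer, left of it seen from the robot
- tool_rest: low wooden tool rest, fixed: board 200 x 88 x 10 mm with two cross rails, 14 mm thick, 88 mm wide, centred 80 mm behind and 73 mm ahead of its middle, tops 30 mm above the table. Origin under its middle; the tweezers lie along its x axis, nose to +x
- tweezers: sprung steel tweezers, 230 mm long, about 0.12 kg, balanced at the finger plates, lying on edge on the rails, so they open and close horizontally. This body is bow and left leg. Origin midway between the finger plates (when open), at the legs' lower edge, x to the nose, z up. Bow (hinge) at x = -110 mm, tips at x = +114 mm. Legs are 12 mm high, 3 mm thick; the nose is bent down, its tips 12 mm below the legs' lower edge
- plates (a point): middle of the tweezers' two ribbed finger plates (6 mm above the legs' lower edge). Each plate is 54 mm long, 16 mm high. Open, they are 46 mm apart over the outer faces and splay 0.1 rad to the nose; at 26 mm tip gap the outer faces are parallel, 35 mm apart, and the tips 115 mm ahead of the middle of the plates. 1 mm at the plates makes 2 mm at the tips
- tweezer_leg (a joint): squeeze of the tweezers, rad: 0 open (48 mm between tip centres), gap = 48 mm - 225 mm times the value; 0.098 at 26 mm, 0.19 at the end stop. Springs back with 5.6 N m/rad: about 2.5 N at each finger plate half way, 5 N at 26 mm; let go, they spring open; squeezed less than half way they may swing in the grip
- tip_left (a point): end of the left leg's tip (a 4 mm round point)
- tip_right (a point): end of the right leg's tip
- tub: white plastic mixing tub, 140 mm across, 60 mm high, with set plaster and a stirring stick in it (the stick's end is 72 mm up); bystander, origin at the centre of its underside
- tape_roll: roll of tape lying flat, 80 mm across, 40 mm high; bystander, origin at the centre of its underside
- petal: loose plaster petal, 50 x 26 mm, 14 mm high; bystander, origin at the centre of its underside
- scraper: flat yellow plastic scraper, 70 x 110 x 4 mm; bystander, origin at the centre of its underside
- paint_jar: paint jar, 60 mm across, 75 mm high; bystander, origin at the centre of its underside
- glue_bottle: white glue bottle, 60 mm across, 170 mm high; bystander, origin at the centre of its underside
- modelling_tool: modelling spatula, 190 mm long, lying flat; bystander, origin at the centre of its underside
Not all that is in view belongs to the job. What is shaped like the tweezers but turquoise is not meant.

How it is judged:
By the outcome, as a careful person would: the job done as asked, in the order asked, and still so for the second after the job is handed in, while the arm keeps its last pose, push and grip.
It also fails if it takes over 59 s, if anything falls off the work surface, if the arm or the gripper's body presses on something with over 40 N, if the wrist force passes 120 N, or if a joint passes its speed limit or range.

## Working session

There is one attempt and no reset: what is moved stays moved. The work goes in short steps, Python scripts to look and compute and a shell command to move; the robot and the scene stay as the last step left them, time stands still between calls to the robot, and variables do not carry over. Pictures are saved under pics/ and viewed, at most 10 in all, crops included, and the job is handed in when it is done.

```bash
mkdir -p pics
cat > h.py <<'E'
import numpy as np, cv2, json
from rig import env, imaging, workorder
from scipy.spatial.transform import Rotation as Ro
def pose():
    o=env.get_obs(); q=o['eef_rot']; return np.array(o['tcp_pos']), Ro.from_quat([q[1],q[2],q[3],q[0]]).as_matrix(), o
def snap(name,fn=None):
    p,R,o=pose(); s=imaging.snapshot(name)
    if name=='wrist':
        M=np.array(s['mount']); Rc=R@M[:3,:3]; c=R@M[:3,3]+p
        s['R']=Rc.T; s['t']=-Rc.T@c
    if fn: cv2.imwrite(f'pics/{fn}.png',s['frame'][:,:,::-1]); np.savez(f'pics/{fn}.npz',**{k:s[k] for k in('frame','K','R','t')})
    return s
def load(fn): return dict(np.load(f'pics/{fn}.npz'))
def ray(s,u,v,z):
    R,t,K=map(np.array,(s['R'],s['t'],s['K'])); c=-R.T@np.ravel(t); d=R.T@np.linalg.solve(K,[u,v,1.])
    return c+d*(z-c[2])/d[2]
def proj(s,X):
    x=np.array(s['K'])@(np.array(s['R'])@np.array(X,float)+np.ravel(s['t'])); return x[:2]/x[2]
E
python3 - <<'E'
from h import *
p,R,o=pose(); print(p,R.round(3),o['opening'],o['time_s'],o['wrist_force'])
a=snap('top','top0');b=snap('scene','scene0')
for s in(a,b): print((-np.array(s['R']).T@np.ravel(s['t'])).round(0),np.array(s['K'])[0,0])
cv2.imwrite('pics/both.png',cv2.resize(np.vstack([a['frame'],b['frame']]),(480,600))[:,:,::-1])
E
```

```text
[212.7518589  506.55415357 220.10947612] [[-0.922  0.387 -0.001]
 [ 0.387  0.922 -0.001]
 [ 0.    -0.002 -1.   ]] 1.0026102286586762 0.0 [-0.09744032 -0.47035556  0.62751361]
[ 349.   13. 1078.] 402.3024531487348
[1253.  308. 1270.] 505.67346848471794
```

View pics/top0.png

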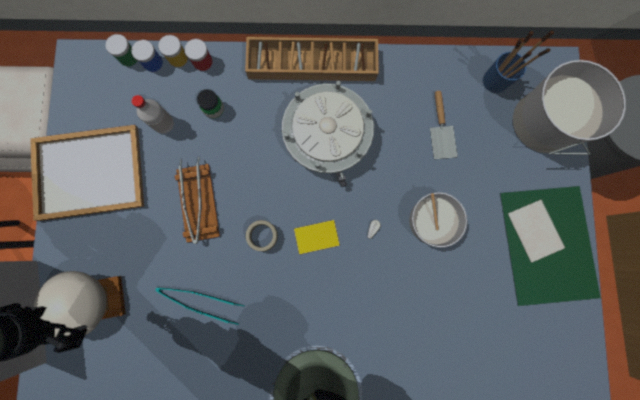

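View pics/scene0.png

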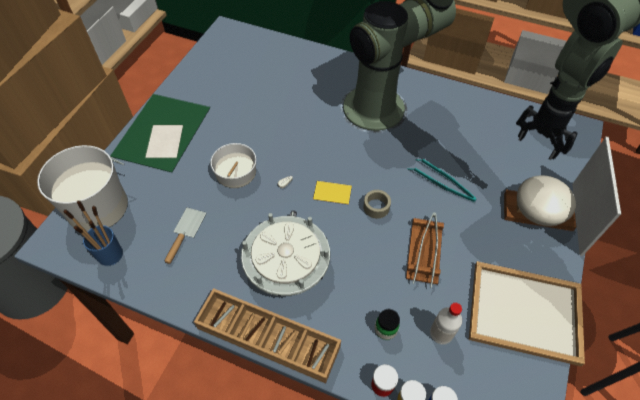

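The top view shows the wheel at (328,128), with its pointer at about (343,180) and the blank section at about (310,145). There are two tweezers-like things: the steel pair on the wooden rest at (195,203), and the turquoise pair at (200,305). The steel pair on the rest fits the description and the turquoise one is excluded, so I'll confirm with an enlarged crop.

Run:
```python
from h import *
a=load('top0')['frame'];c=a[75:255,165:390]
b=load('scene0');
cv2.imwrite('pics/crop1.png',cv2.resize(c,None,fx=3.3,fy=3.3,interpolation=cv2.INTER_CUBIC)[:,:,::-1])
s=load('top0')
for n,u,v,z in [('disc c',328,128,84),('ptr',343,180,62),('nose',192,163,30),('bow',193,240,36)]: print(n,ray(s,u,v,z).round(0))
```

```text
disc c [668. -25.  84.]
ptr [537. -65.  62.]
nose [584. 334.  30.]
bow [381. 318.  36.]
```

View pics/crop1.png

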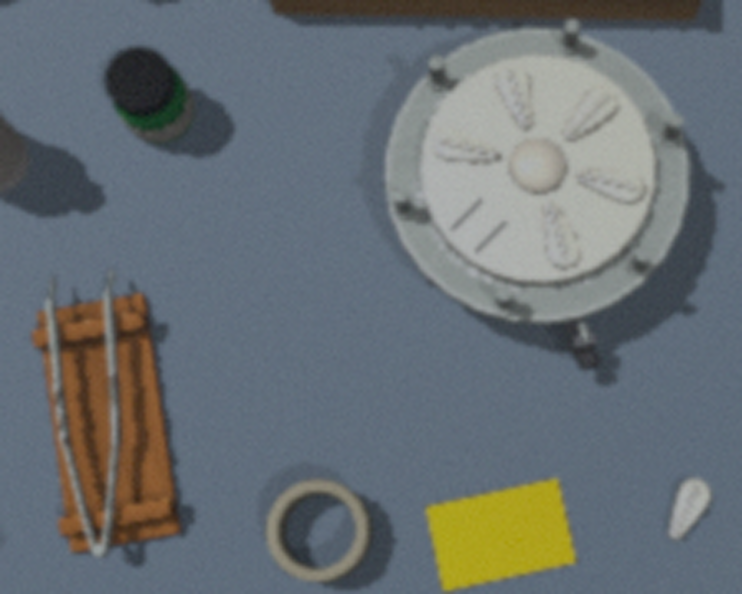

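The crop confirms it: the steel tweezers lie on the wooden rest with the nose up in the image (tips at crop (52,285) and (110,280)) and the bow at (98,548). The two scored lines are at crop (467,214) and (490,236). pin0 is at (513,300), pin1 at (408,207), and the pointer at (583,340).

Run:
```python
from h import *
s=load('top0'); f=s['frame'].astype(int)
def C(u,v,z): return ray(s,165+u/3.3,75+v/3.3,z)
hsv=cv2.cvtColor(s['frame'],cv2.COLOR_RGB2HSV)
m=((f[...,0]>f[...,2]-3)&(f.min(2)>130)).astype(np.uint8); m[:, :270]=0;m[:,390:]=0;m[:80]=0;m[180:]=0
cs,_=cv2.findContours(m,0,1); c=max(cs,key=cv2.contourArea)
P=np.array([ray(s,*q[0],84)[:2] for q in cv2.convexHull(c)])
A=np.c_[2*P,np.ones(len(P))]; x=np.linalg.lstsq(A,(P**2).sum(1),rcond=None)[0]; r=np.sqrt(x[2]+x[0]**2+x[1]**2)
print('rosette',x[:2].round(1),r.round(1)); ctr=x[:2]
print('boss',C(538,163,95).round(1))
pins=[(437,66),(572,27),(672,128),(640,263),(511,299),(406,204)]
W=np.array([C(u,v,104)[:2] for u,v in pins]); print(W.round(0),W.mean(0))
ctr=W.mean(0)
for w in W: d=w-ctr; print(np.hypot(*d).round(1),np.degrees(np.arctan2(d[1],d[0])).round(1))
for n,u,v in [('l1',467,214),('l2',490,236)]:
  d=C(u,v,84)[:2]-ctr; print(n,np.hypot(*d).round(1),np.degrees(np.arctan2(d[1],d[0])).round(1))
for n,u,v,z in [('tipA',52,285,21),('tipB',110,280,21),('bow',98,548,36)]: print(n,C(u,v,z).round(0))
```

```text
rosette [677.  -23.5] 92.3
boss [673.8 -24.2  95. ]
[[ 747.   54.]
 [ 780.  -49.]
 [ 700. -126.]
 [ 594. -101.]
 [ 565.   -4.]
 [ 637.   76.]] [670.58920978 -25.14885045]
110.3 46.1
112.4 -12.5
105.3 -73.7
108.0 -135.3
107.8 168.8
106.4 108.2
l1 65.1 122.2
l2 63.9 144.4
tipA [590. 367.  21.]
tipB [595. 320.  21.]
bow [378. 314.  36.]
```

Wheel centre is about (674,-24), with pins at 47°+60k, pin0 at 167° and wheel yaw 17°. All of these agree with the sizes given. I'll move above pin0.

```bash
python3 -m pendant '{"offset":[[-0.523,-0.329,0.0],[-0.523,-0.329,0.0],[-0.523,-0.329,0.0],[-0.523,-0.329,0.0],[-0.523,-0.329,0.0],[-0.523,-0.329,0.0],[-0.523,-0.329,0.0],[-0.523,-0.329,0.0]],"twist":[[0,0,-10],[0,0,-10],[0,0,-10],[0,0,-10],[0,0,-10],[0,0,-10],[0,0,-10],[0,0,-10]],"gripper":[0,0,0,0,0,0,0,0]}'
cat >> h.py <<'E'
def go(target,yaw):
    "shift in tool axes (m) and twist z (deg) to reach TCP target with tool-y yaw (deg, mod 180)"
    p,R,o=pose(); d=(np.array(target)-p)/1000; y=np.degrees(np.arctan2(R[1,1],R[0,1]))
    t=(yaw-y+90)%180-90
    print('tcp',p.round(1),'yaw',y.round(1),'shift',(R.T@d).round(4),'twist z',round(-t,1),'tilt',R[:,2].round(4),'t',round(o['time_s'],2),'F',np.round(o['wrist_force'],1),'open',round(o['opening'],3),'ff',o['finger_force'])
E
python3 -c "
from h import *
go([568,0.5,200],77)"
```

```text
time_s: 0.9
tcp_pos: [441.3, 180.6, 220.8]
eef_rot: [-0.0, 0.111, 0.994, 0.0]
wrist_force: [0.6, 1.1, -0.2]
opening: 0.501
finger_force: 0.0
tcp [441.3 180.6 220.8] yaw 77.2 shift [-0.1634 -0.1476  0.0207] twist z 0.2 tilt [-2.e-04  1.e-04 -1.e+00] t 0.9 F [ 0.6  1.1 -0.2] open 0.501 ff 0.0
```

```bash
python3 -m pendant '{"offset":[[-0.163,-0.148,0.02],[-0.163,-0.148,0.02],[-0.163,-0.148,0.02],[-0.163,-0.148,0.02],[-0.163,-0.148,0.02],[-0.163,-0.148,0.02]],"twist":[[0,0,0],[0,0,0],[0,0,0],[0,0,0],[0,0,0],[0,0,0]],"gripper":[-0.1,-0.1,-0.1,-0.1,-0.1,-0.1]}'
python3 -c "
from h import *
s=snap('wrist','w1')
go([568,0.5,102],77)
print(proj(s,[568,0.5,106]),proj(s,[674,-24,97]))"
```

```text
time_s: 1.5
tcp_pos: [567.8, -0.3, 199.8]
eef_rot: [-0.001, 0.113, 0.994, -0.0]
wrist_force: [0.2, 0.4, 0.6]
opening: 0.448
finger_force: 0.0
tcp [566.6   1.5 200. ] yaw 77.1 shift [-0.0018 -0.0006  0.098 ] twist z 0.1 tilt [-1.9e-03  8.0e-04 -1.0e+00] t 1.55 F [-1.  -0.6  0. ] open 0.456 ff 0.0
[322.48379024 199.74351552] [322.47461547 309.94564212]
```

View pics/w1.png

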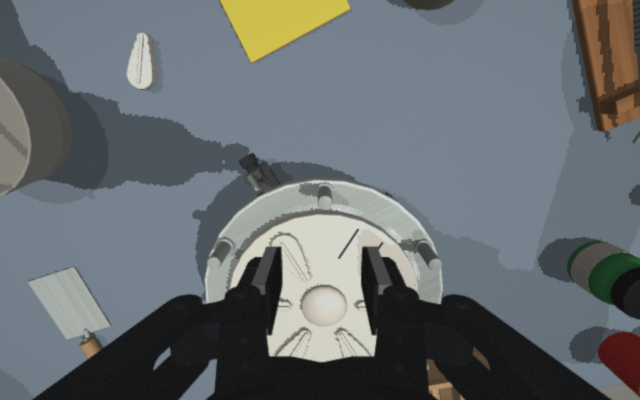

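The wrist view shows the pin0 top at about (325,203) and the boss at (324,305). They were predicted at (322,200) and (322,310), so the estimate holds. I'll descend with the fingers either side of the pin and turn the wheel 60° along the arc.

```bash
python3 -m pendant '{"offset":[[0,0,0.045],[0,0,0.09],[0,0,0.098],[0,0,0.098]],"twist":[[0,0,0],[0,0,0],[0,0,0],[0,0,0]],"gripper":[-0.1,-0.1,-0.1,-0.1]}'
python3 -m pendant '{"offset":[[-0.0006,-0.0114,0],[-0.0024,-0.0227,0],[-0.0053,-0.0337,0],[-0.0094,-0.0443,0],[-0.0146,-0.0545,0],[-0.0208,-0.0641,0],[-0.028,-0.0729,0],[-0.0361,-0.081,0]],"twist":[[0,0,-6],[0,0,-12],[0,0,-18],[0,0,-24],[0,0,-30],[0,0,-36],[0,0,-42],[0,0,-48]],"gripper":[-0.1,-0.1,-0.1,-0.1,-0.1,-0.1,-0.1,-0.1]}'
python3 -m pendant '{"offset":[[-0.0006,-0.0114,0],[-0.0024,-0.0227,0],[-0.0024,-0.0227,0],[-0.0024,-0.0227,0],[-0.0024,-0.0227,0]],"twist":[[0,0,-6],[0,0,-12],[0,0,-12],[0,0,-12],[0,0,-12]],"gripper":[-0.1,-0.1,-0.1,-0.1,-0.1]}'
python3 -c "
from h import *
s=snap('top','top1')
go([600,-104,102],137)
cv2.imwrite('pics/crop2.png',cv2.resize(s['frame'][75:255,165:390],None,fx=3.3,fy=3.3,interpolation=cv2.INTER_CUBIC)[:,:,::-1])"
```

```text
time_s: 1.95
tcp_pos: [564.8, 3.7, 102.1]
eef_rot: [-0.002, 0.11, 0.994, 0.0]
wrist_force: [1.3, 0.3, 1.6]
opening: 0.448
finger_force: 0.0
time_s: 2.75
tcp_pos: [586.0, -85.0, 106.3]
eef_rot: [0.002, -0.305, 0.952, -0.001]
wrist_force: [-1.1, -0.3, 0.0]
opening: 0.451
finger_force: 0.0
time_s: 3.25
tcp_pos: [599.3, -101.4, 104.0]
eef_rot: [0.0, -0.4, 0.916, -0.0]
wrist_force: [0.5, -0.8, -0.3]
opening: 0.45
finger_force: 0.0
tcp [ 599.1 -101.4  103.7] yaw 137.2 shift [ 0.0013 -0.0024  0.0017] twist z 0.2 tilt [ 5.e-04  0.e+00 -1.e+00] t 3.3 F [-0.  -0.3  0.7] open 0.45 ff 0.0
```

View pics/crop2.png

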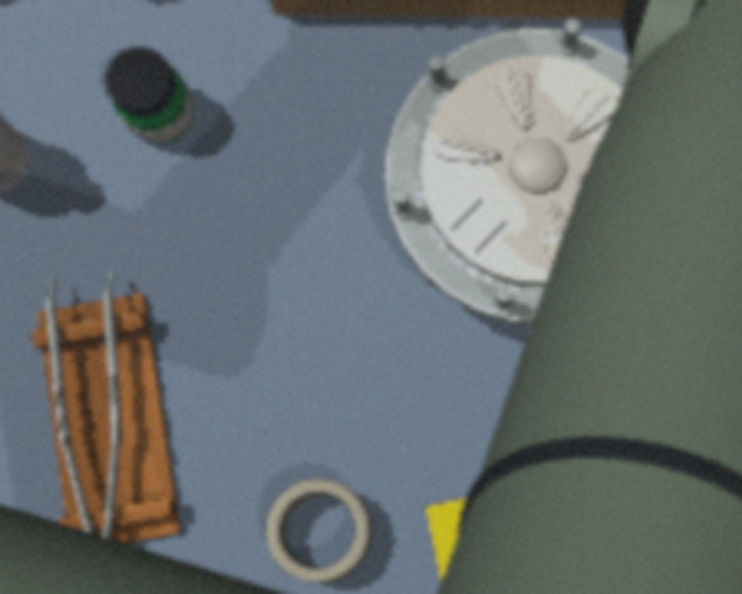

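The top crop shows the scored lines still at (467,214) and (490,236), so the wheel has not turned even though the arm followed the arc. I'll look from the wrist to see why.

```bash
python3 -c "
from h import *
s=snap('wrist','w2')
a=np.radians([47+60*k for k in range(6)])
print([(proj(s,[674+109*np.cos(t),-24+109*np.sin(t),106])).round(0).tolist() for t in a],proj(s,[674,-24,97]))"
```

```text
[[320.0, 531.0], [462.0, 477.0], [488.0, 340.0], [320.0, 251.0], [152.0, 339.0], [177.0, 477.0]] [319.68550827 400.9423157 ]
```

View pics/w2.png

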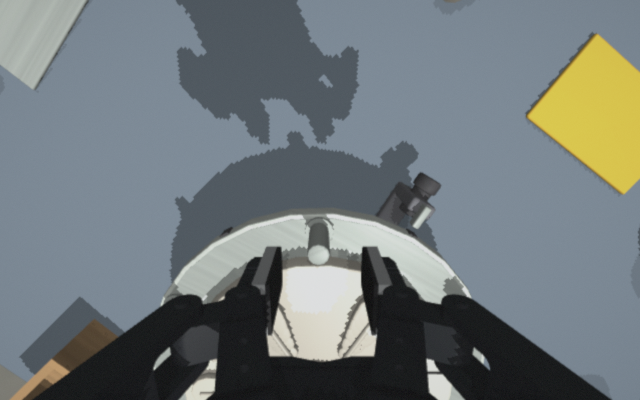

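```bash
python3 -c "
from h import *
s=load('pics/../w2'); p,R,o=pose()
for x in(-11,0,11):
  print(x,[proj(s,p+R@np.array([x,19,z])).round(0).tolist() for z in(-20,0,10,17)])
print(proj(s,p),proj(s,p+R@[0,0,-2.3]))
s1=load('top1'); f=s1['frame']; s0=load('top0')['frame']
print(o['q'])
"
```

```text
Traceback (most recent call last):
  File "h.py", line 13, in load
    def load(fn): return dict(np.load(f'pics/{fn}.npz'))
                              ~~~~~~~^^^^^^^^^^^^^^^^^^
FileNotFoundError: [Errno 2] No such file or directory: 'pics/pics/../w2.npz'
```

```bash
python3 -c "
from h import *
s=load('w2'); p,R,o=pose()
for x in(-11,0,11):
  print(x,[proj(s,p+R@np.array([x,19,z])).round(0).tolist() for z in(-20,0,10,17)])
print(proj(s,p))
"
```

```text
-11 [[364.0, 291.0], [359.0, 270.0], [357.0, 261.0], [356.0, 256.0]]
0 [[365.0, 270.0], [360.0, 251.0], [358.0, 243.0], [357.0, 238.0]]
11 [[366.0, 248.0], [361.0, 232.0], [359.0, 225.0], [357.0, 220.0]]
[323.62304318 251.26735437]
```

```bash
python3 -c "
from h import *
s=imaging.snapshot('wrist'); M=np.array(s['mount']);K=np.array(s['K']); print(M.round(3).tolist(),K.round(1).tolist())
for uv in [(363,248),(282,248),(378,248),(267,248),(375,335),(262,335)]:
  d=M[:3,:3]@np.linalg.solve(K,[*uv,1.]); c=M[:3,3]
  for y in (19,):
    k=(np.sign(d[1])*y-c[1])/d[1]; print(uv,(c+k*d).round(1))
"
```

```text
[[-0.001, -0.957, -0.291, 73.418], [1.0, -0.001, -0.001, -1.057], [0.0, -0.291, 0.957, -152.892], [0.0, 0.0, 0.0, 1.0]] [[321.7, 0.0, 321.3], [0.0, 321.7, 202.2], [0.0, 0.0, 1.0]]
(363, 248) [  7.   19.  -10.4]
(282, 248) [ 11.1 -19.  -19.2]
(378, 248) [ 24.6  19.  -48.3]
(267, 248) [ 28.3 -19.  -56. ]
(375, 335) [ -9.5  19.  -51.7]
(262, 335) [  7.1 -19.  -71.9]
```

The fingertip corners seen at (282,248) and (363,248) back-project to about z = -15 in the tool frame when half open. That is well short of the stated +10, so the fingers passed over the pins. pin5 is now centred between the fingers at (318,256), so I'll lower carefully here, watch the force, and push that pin.

```bash
python3 -m pendant '{"offset":[[0,0,0.004],[0,0,0.008],[0,0,0.012],[0,0,0.012]],"twist":[[0,0,0],[0,0,0],[0,0,0],[0,0,0]],"gripper":[-0.1,-0.1,-0.1,-0.1]}'
python3 -m pendant '{"offset":[[0,0,0.003],[0,0,0.006],[0,0,0.008],[0,0,0.008]],"twist":[[0,0,0],[0,0,0],[0,0,0],[0,0,0]],"gripper":[-0.1,-0.1,-0.1,-0.1]}'
```

```text
time_s: 3.8
tcp_pos: [598.5, -101.9, 89.8]
eef_rot: [-0.001, -0.4, 0.916, 0.001]
wrist_force: [0.5, 0.8, 0.2]
opening: 0.447
finger_force: 0.0
time_s: 4.2
tcp_pos: [598.9, -102.0, 82.5]
eef_rot: [-0.0, -0.4, 0.916, 0.0]
wrist_force: [-0.0, -0.1, -0.1]
opening: 0.449
finger_force: 0.0
```

```bash
python3 -m pendant '{"offset":[[0,0,0.003],[0,0,0.005],[0,0,0.007],[0,0,0.007]],"twist":[[0,0,0],[0,0,0],[0,0,0],[0,0,0]],"gripper":[-0.1,-0.1,-0.1,-0.1]}'
python3 -m pendant '{"offset":[[0,-0.0057,0],[-0.0006,-0.0114,0],[-0.0014,-0.0171,0],[-0.0024,-0.0227,0],[-0.0024,-0.0227,0]],"twist":[[0,0,-3],[0,0,-6],[0,0,-9],[0,0,-12],[0,0,-12]],"gripper":[-0.1,-0.1,-0.1,-0.1,-0.1]}'
python3 -c "
from h import *
go([0,0,0],149); s=snap('wrist','w3'); s=snap('top','top2')
a=load('top0')['frame'].astype(int);d=abs(s['frame']-a).sum(2)[95:165,280:312]; print(d.mean())
f=cv2.cvtColor(s['frame'],cv2.COLOR_RGB2GRAY); print((cv2.absdiff(f,cv2.cvtColor(load('top1')['frame'],cv2.COLOR_RGB2GRAY))[100:165,285:325]).mean())"
```

```text
time_s: 4.6
tcp_pos: [598.9, -102.0, 75.5]
eef_rot: [-0.0, -0.4, 0.916, 0.0]
wrist_force: [-0.1, 0.0, 1.3]
opening: 0.445
finger_force: 0.0
time_s: 5.1
tcp_pos: [618.0, -116.1, 75.9]
eef_rot: [0.0, -0.494, 0.87, -0.0]
wrist_force: [1.3, 0.3, 0.3]
opening: 0.452
finger_force: 0.0
tcp [ 618.  -116.1   75.9] yaw 149.2 shift [0.2169 0.5903 0.0756] twist z 0.2 tilt [ 5.e-04 -2.e-04 -1.e+00] t 5.1 F [1.3 0.3 0.3] open 0.452 ff 0.0
49.01830357142857
9.357307692307693
```

```bash
python3 -c "
from h import *
a=load('w3')['frame'][180:360,180:460]; b=load('top2')['frame'][85:175,275:385]
cv2.imwrite('pics/c3.png',np.hstack([cv2.resize(a,(466,300)),cv2.resize(b,(330,270),interpolation=cv2.INTER_CUBIC) if 0 else cv2.copyMakeBorder(cv2.resize(b,(330,270),interpolation=cv2.INTER_CUBIC),0,30,0,0,0)])[:,:,::-1])"
```

```text
(no output)
```

View pics/c3.png

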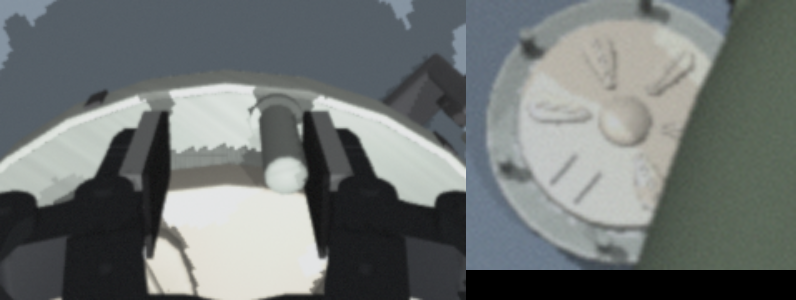

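The wrist crop shows the pin between the pads, just touching the right-hand one at (300,170), with the tips well below the pin top. I'll continue the arc.

```bash
python3 -m pendant '{"offset":[[-0.0006,-0.0114,0],[-0.0024,-0.0227,0],[-0.0053,-0.0337,0],[-0.0094,-0.0443,0],[-0.0146,-0.0545,0],[-0.0208,-0.0641,0],[-0.028,-0.0729,0],[-0.0361,-0.081,0]],"twist":[[0,0,-6],[0,0,-12],[0,0,-18],[0,0,-24],[0,0,-30],[0,0,-36],[0,0,-42],[0,0,-48]],"gripper":[-0.1,-0.1,-0.1,-0.1,-0.1,-0.1,-0.1,-0.1]}'
python3 -m pendant '{"offset":[[0,0,0],[0,0,0],[0,0,0],[0,0,0]],"twist":[[0,0,0],[0,0,0],[0,0,0],[0,0,0]],"gripper":[-0.1,-0.1,-0.1,-0.1]}'
python3 -c "
from h import *
go([706,-128,76],197); s=snap('wrist','w4'); s=snap('top','top3')
a=load('w4')['frame'][180:360,180:460]; b=s['frame'][85:175,275:385]
cv2.imwrite('pics/c4.png',np.hstack([cv2.resize(a,(466,300)),cv2.copyMakeBorder(cv2.resize(b,(330,270),interpolation=cv2.INTER_CUBIC),0,30,0,0,0)])[:,:,::-1])"
```

```text
time_s: 6.0
tcp_pos: [705.8, -126.2, 75.8]
eef_rot: [0.0, 0.806, -0.592, -0.0]
wrist_force: [-0.3, 0.5, 0.2]
opening: 0.449
finger_force: 0.0
time_s: 6.4
tcp_pos: [705.0, -126.3, 75.9]
eef_rot: [0.0, 0.805, -0.594, -0.0]
wrist_force: [-0.6, 0.1, 0.0]
opening: 0.446
finger_force: 0.0
tcp [ 705.  -126.3   75.9] yaw -162.9 shift [ 0.0019 -0.0005 -0.0001] twist z 0.1 tilt [-4.e-04  0.e+00 -1.e+00] t 6.4 F [-0.6  0.1  0. ] open 0.446 ff 0.0
```

View pics/c4.png

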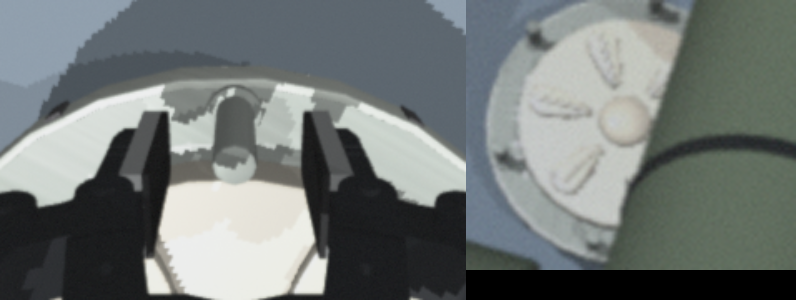

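The wheel has seated: the pin sits centred between the pads at crop (235,165), and the blank has left the left side. I'll lift clear and head to the tweezers at about (483,328), yaw 8°.

```bash
python3 -m pendant '{"offset":[[0,0,-0.045],[0,0,-0.09],[0,0,-0.125],[0,0,-0.125]],"twist":[[0,0,0],[0,0,0],[0,0,0],[0,0,0]],"gripper":[-0.1,-0.1,-0.1,-0.1]}'
python3 -c "
from h import *
go([483,328,200],98)"
```

```text
time_s: 6.9
tcp_pos: [708.8, -127.2, 208.2]
eef_rot: [-0.002, 0.805, -0.594, 0.005]
wrist_force: [-0.5, -0.4, 0.6]
opening: 0.448
finger_force: 0.0
tcp [ 708.8 -127.2  208.2] yaw -162.8 shift [-0.5016  0.0813  0.0044] twist z -80.8 tilt [ 0.0107 -0.0031 -0.9999] t 6.9 F [-0.5 -0.4  0.6] open 0.448 ff 0.0
```

```bash
python3 -m pendant '{"offset":[[-0.5,0.081,0],[-0.5,0.081,0],[-0.5,0.081,0],[-0.5,0.081,0],[-0.5,0.081,0],[-0.5,0.081,0],[-0.5,0.081,0],[-0.5,0.081,0]],"twist":[[0,0,99],[0,0,99],[0,0,99],[0,0,99],[0,0,99],[0,0,99],[0,0,99],[0,0,99]],"gripper":[1,1,1,1,1,1,1,1]}'
python3 -c "
from h import *
go([483,328,200],98)"
```

```text
time_s: 7.7
tcp_pos: [530.2, 226.0, 200.6]
eef_rot: [-0.0, -0.338, 0.941, 0.0]
wrist_force: [0.1, 0.2, -0.3]
opening: 1.0
finger_force: 0.0
tcp [530.2 226.  200.6] yaw 129.6 shift [-0.0286  0.1087  0.0006] twist z 31.6 tilt [-3.e-04 -0.e+00 -1.e+00] t 7.7 F [ 0.1  0.2 -0.3] open 1.0 ff 0.0
```

```bash
python3 -m pendant '{"offset":[[-0.029,0.109,0],[-0.029,0.109,0],[-0.029,0.109,0],[-0.029,0.109,0],[-0.029,0.109,0],[-0.029,0.109,0]],"twist":[[0,0,31.6],[0,0,31.6],[0,0,31.6],[0,0,31.6],[0,0,31.6],[0,0,31.6]],"gripper":[1,1,1,1,1,1]}'
python3 -c "
from h import *
s=snap('wrist','w5'); go([483,328,100],98)
for x in (-110,0,114): 
  a=np.radians(7.9); print(proj(s,[483+x*np.cos(a),328+x*np.sin(a),36]))
cv2.imwrite('pics/c5.png',cv2.resize(s['frame'],(800,500))[:,:,::-1])
t=snap('top','top4'); b=t['frame'];print(proj(t,[609,-44,84]))
"
```

```text
time_s: 8.3
tcp_pos: [483.8, 326.4, 200.5]
eef_rot: [-0.0, -0.074, 0.997, -0.0]
wrist_force: [0.1, -1.2, -0.5]
opening: 1.001
finger_force: 0.0
tcp [484.  326.3 200.6] yaw 98.4 shift [0.0007 0.0019 0.1006] twist z 0.4 tilt [-3.e-04 -3.e-04 -1.e+00] t 8.35 F [0.4 0.3 0.6] open 0.999 ff 0.0
[324.74073756  61.32064645]
[323.49772148 179.44191699]
[322.4434076  279.63120404]
[335.51324812 150.49430387]
```

View pics/c5.png

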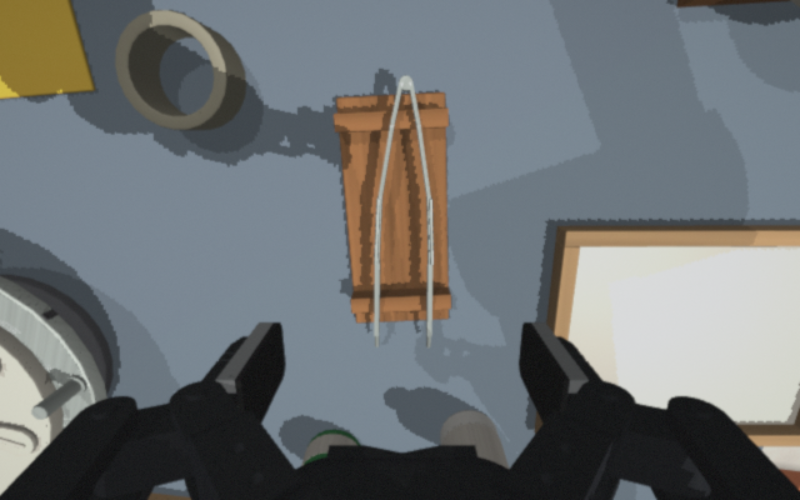

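The wrist view shows the bow at (406,82), the tips at (377,345) and (430,345), and the plates around (378,230) and (431,230), all in the 1.25x picture. They lie as predicted, so I'll refine from these points.

```bash
python3 -c "
from h import *
s=load('w5')
B=ray(s,406/1.25,82/1.25,42); A=ray(s,377/1.25,345/1.25,20);C=ray(s,430/1.25,345/1.25,20);m=(A+C)/2
d=m-B; print(B.round(1),m.round(1),np.linalg.norm(A-C),np.hypot(*d[:2]),np.degrees(np.arctan2(d[1],d[0])))
print('origin',(B+d*110/224).round(1))
P=(ray(s,378/1.25,232/1.25,42)+ray(s,431.5/1.25,232/1.25,42))/2; print('plates',P)
o=(B+d*110/224);go([o[0],o[1],30],np.degrees(np.arctan2(d[1],d[0]))+90)
"
```

```text
[378.2 313.5  42. ] [600.4 344.8  20. ] 49.35247093085672 224.36699043119506 8.022123717693296
origin [487.4 328.9  31.2]
plates [487.81763745 328.98255438  42.        ]
tcp [484.1 326.1 200.7] yaw 98.4 shift [-0.0036  0.0023  0.1707] twist z 0.3 tilt [-2.e-04 -2.e-04 -1.e+00] t 8.4 F [-0.2  0.3  0.1] open 1.001 ff 0.0
```

The tweezers' length (224 mm) and tip gap (49 mm) match the given sizes. Descending open around the plates.

```bash
python3 -m pendant '{"offset":[[-0.0035,0.0023,0.045],[-0.0035,0.0023,0.09],[-0.0035,0.0023,0.13],[-0.0035,0.0023,0.16],[-0.0035,0.0023,0.17],[-0.0035,0.0023,0.17]],"twist":[[0,0,0.4],[0,0,0.4],[0,0,0.4],[0,0,0.4],[0,0,0.4],[0,0,0.4]],"gripper":[1,1,1,1,1,1]}'
python3 -c "
from h import *
go([487.5,329,30],98)
for n in('scene',):
  s=snap(n,'s5'); p,R,o=pose(); print(proj(s,p))
"
```

```text
time_s: 9.0
tcp_pos: [486.3, 328.6, 29.7]
eef_rot: [-0.001, -0.069, 0.998, -0.001]
wrist_force: [-0.3, -0.4, 0.2]
opening: 1.0
finger_force: 0.0
tcp [486.3 328.6  29.7] yaw 97.9 shift [-0.0012  0.0003 -0.0003] twist z -0.1 tilt [-0.0027 -0.0013 -1.    ] t 9.0 F [-0.3 -0.4  0.2] open 1.0 ff 0.0
[428.7921614  246.80046093]
```

```bash
python3 -m pendant '{"offset":[[-0.001,0,0.007],[-0.001,0,0.014],[-0.001,0,0.018],[-0.001,0,0.018]],"twist":[[0,0,0],[0,0,0],[0,0,0],[0,0,0]],"gripper":[1,0.7,0.4,0.4]}'
python3 -m pendant '{"offset":[[0,0,0.002],[0,0,0.004],[0,0,0.006],[0,0,0.006]],"twist":[[0,0,0],[0,0,0],[0,0,0],[0,0,0]],"gripper":[0.4,0.4,0.4,0.4]}'
python3 -c "
from h import *
go([487.5,329,6],98)
s=snap('wrist','w6');
cv2.imwrite('pics/c6.png',cv2.resize(s['frame'][100:400,120:520],(800,600))[:,:,::-1])
for z in(0,10,17,-15): print(z,[proj(s,p_).round(0).tolist() for p_ in [[487.5,329,36],[487.5,329,42]]])
"
```

```text
time_s: 9.45
tcp_pos: [487.8, 329.6, 12.6]
eef_rot: [-0.0, -0.069, 0.998, -0.0]
wrist_force: [-0.1, -0.3, -0.5]
opening: 0.699
finger_force: 0.0
time_s: 9.85
tcp_pos: [487.9, 329.6, 6.6]
eef_rot: [-0.0, -0.069, 0.998, -0.0]
wrist_force: [1.1, -0.0, 0.3]
opening: 0.697
finger_force: 0.0
tcp [487.9 329.6   6.6] yaw 97.9 shift [ 0.0004 -0.0006  0.0006] twist z -0.1 tilt [-4.e-04 -2.e-04 -1.e+00] t 9.85 F [ 1.1 -0.   0.3] open 0.697 ff 0.0
0 [[321.0, 279.0], [321.0, 287.0]]
10 [[321.0, 279.0], [321.0, 287.0]]
17 [[321.0, 279.0], [321.0, 287.0]]
-15 [[321.0, 279.0], [321.0, 287.0]]
```

View pics/c6.png

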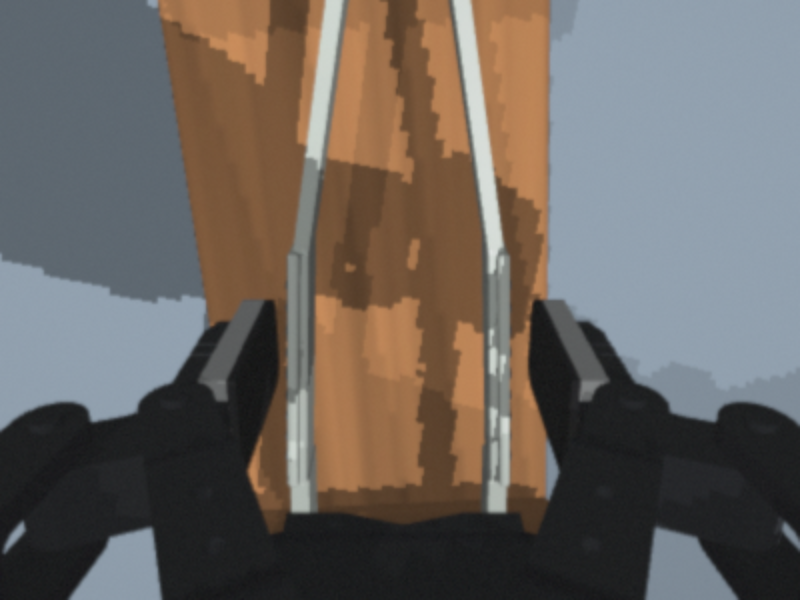

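The crop shows the pads straddling the plates evenly (pads at u 275 and 532, plates at 288–310 and 488–508). The fingertips work out at about 24 mm up. I'll lower 3 mm and squeeze to 35 mm.

```bash
python3 -m pendant '{"offset":[[0,0,0.002],[0,0,0.003],[0,0,0.003],[0,0,0.003],[0,0,0.003],[0,0,0.003],[0,0,0.003],[0,0,0.003]],"twist":[[0,0,0],[0,0,0],[0,0,0],[0,0,0],[0,0,0],[0,0,0],[0,0,0],[0,0,0]],"gripper":[0.3,0.2,0.1,0.02,-0.06,-0.12,-0.17,-0.17]}'
python3 -m pendant '{"offset":[[0,0,0],[0,0,0],[0,0,0]],"twist":[[0,0,0],[0,0,0],[0,0,0]],"gripper":[-0.17,-0.17,-0.17]}'
python3 -c "
from h import *
go([487.5,329,6],98)
for n in('wrist','top','scene'): snap(n,'g_'+n)
for n in('wrist','top','scene'):
  s=load('g_'+n); print(n,proj(s,[601.5,345,20]).round(0),proj(s,[601,359,20]).round(0))
"
```

```text
time_s: 10.7
tcp_pos: [488.7, 330.1, 4.7]
eef_rot: [0.001, -0.069, 0.998, 0.0]
wrist_force: [-0.8, 0.1, 5.8]
opening: 0.416
finger_force: 6.7
time_s: 11.0
tcp_pos: [488.8, 330.2, 4.7]
eef_rot: [0.001, -0.069, 0.998, 0.0]
wrist_force: [-1.0, 0.0, 5.7]
opening: 0.415
finger_force: 6.7
tcp [488.8 330.2   4.7] yaw 97.9 shift [ 0.0014 -0.001  -0.0013] twist z -0.1 tilt [ 1.4e-03  9.0e-04 -1.0e+00] t 11.0 F [-1.   0.   5.7] open 0.415 ff 6.73957072198391
wrist [321. 442.] [345. 443.]
top [189. 157.] [184. 158.]
scene [422. 285.] [427. 287.]
```

Grip force is 6.7 N at 35 mm opening, which agrees with about 5 N at 26 mm. I'll lift, and meanwhile locate the scored lines from the top view.

```bash
python3 -m pendant '{"offset":[[0,0,-0.005],[0,0,-0.015],[0,0,-0.035],[0,0,-0.065],[0,0,-0.1],[0,0,-0.126],[0,0,-0.126],[0,0,-0.126]],"twist":[[0,0,0],[0,0,0],[0,0,0],[0,0,0],[0,0,0],[0,0,0],[0,0,0],[0,0,0]],"gripper":[-0.17,-0.17,-0.17,-0.17,-0.17,-0.17,-0.17,-0.17]}'
cat > lines.py <<'E'
from h import *
def lines(s,guess=(610.9,-43.3),yaw=17.,z=84):
    "rectify plaster plane near the blank at 0.5 mm/px; columns = y across, rows = x along"
    a=np.radians(yaw); ex=np.array([np.cos(a+np.pi),np.sin(a+np.pi)]); ey=np.array([-ex[1],ex[0]])
    n=121; g=np.linspace(-30,30,n); mp=np.zeros((n,n,2),np.float32)
    for i,x in enumerate(g):
        for j,y in enumerate(g): mp[i,j]=proj(s,[*(np.array(guess)+x*ex+y*ey),z])
    return cv2.remap(cv2.cvtColor(s['frame'],cv2.COLOR_RGB2GRAY),mp,None,cv2.INTER_LINEAR),g,ex,ey
if __name__=='__main__':
    for n in('top','scene'):
        s=snap(n,'L_'+n); I,g,ex,ey=lines(s)
        I=I.astype(float); I=I-cv2.blur(I,(41,41))
        for r0 in (25,45,65,80): 
            p=I[r0:r0+15].mean(0); k=np.argsort(p)[:1]; l=np.argmin(np.where(g<0,p,99)); r=np.argmin(np.where(g>0,p,99)); print(n,'x',g[r0+7],'y',g[l],p[l].round(0),g[r],p[r].round(0))
        for yy in (-13,13):
            c=I[:,int((yy+30)*2)-4:int((yy+30)*2)+5].min(1); print('ext',yy,c[::4].round(0).astype(int).tolist())
E
python3 lines.py; python3 -c "
from h import *
go([487.5,329,130],98)"
```

```text
time_s: 11.95
tcp_pos: [488.2, 329.8, 130.4]
eef_rot: [0.0, -0.069, 0.998, 0.0]
wrist_force: [-0.2, 0.0, -2.6]
opening: 0.419
finger_force: 4.4
top x -14.0 y -14.0 -32.0 12.0 -31.0
top x -4.0 y -14.0 -30.0 12.0 -30.0
top x 6.0 y -14.0 -32.0 11.5 -32.0
top x 13.5 y -14.5 -9.0 11.5 -14.0
ext -13 [-1, 0, 0, 2, 1, -10, -23, -32, -34, -37, -35, -32, -30, -29, -32, -33, -32, -33, -32, -37, -33, -22, -7, 11, 23, 15, -12, -33, -32, -20, 3]
ext 13 [-1, -1, 0, 2, 2, -4, -21, -33, -35, -30, -34, -35, -33, -31, -30, -33, -36, -33, -32, -32, -37, -33, -14, 8, 23, 20, 1, -27, -32, -17, 4]
scene x -14.0 y -13.5 -53.0 11.5 -42.0
scene x -4.0 y -13.0 -34.0 12.5 -57.0
scene x 6.0 y -13.5 -49.0 11.5 -42.0
scene x 13.5 y -13.0 -6.0 12.0 -20.0
ext -13 [2, 3, 2, -4, -16, -40, -56, -54, -58, -52, -60, -49, -42, -32, -38, -52, -53, -59, -52, -51, -37, -17, 1, 11, 6, -4, -9, -9, -6, -3, -2]
ext 13 [2, 2, 2, -3, -16, -36, -47, -34, -40, -53, -58, -64, -66, -61, -57, -44, -36, -30, -44, -56, -53, -37, -12, 3, 7, -1, -7, -10, -8, -6, -5]
tcp [487.  329.2 128.7] yaw 97.9 shift [-0.0005 -0.0002 -0.0013] twist z -0.1 tilt [-0.0022 -0.0011 -1.    ] t 12.05 F [-0.6  0.2 -0.9] open 0.421 ff 4.399796649813652
```

The scored lines are at y = -14 and +12 about my guess, 26 mm apart and 34 mm long. That shows the blank is seated at the pointer and puts its centre at (613.5,-41.5). I'll carry the tweezers over at height with a soft ramp.

```bash
python3 -m pendant '{"offset":[[0.001,-0.01,0],[0.003,-0.03,0],[0.006,-0.06,0],[0.009,-0.095,0],[0.0125,-0.13,0],[0.016,-0.165,0],[0.019,-0.2,0],[0.0225,-0.235,0]],"twist":[[0,0,-0.5],[0,0,-1],[0,0,-2],[0,0,-3],[0,0,-4],[0,0,-5],[0,0,-6],[0,0,-7]],"gripper":[-0.17,-0.17,-0.17,-0.17,-0.17,-0.17,-0.17,-0.17]}'
python3 -c "
from h import *
go([504,-75,130],107)"
```

```text
time_s: 12.85
tcp_pos: [497.0, 91.8, 128.9]
eef_rot: [-0.001, -0.13, 0.991, -0.0]
wrist_force: [0.5, 0.0, -2.0]
opening: 0.419
finger_force: 4.4
tcp [497.   91.8 128.9] yaw 105.0 shift [ 0.0364 -0.1629 -0.0011] twist z -2.0 tilt [-2.1e-03 -4.0e-04 -1.0e+00] t 12.85 F [ 0.5  0.  -2. ] open 0.419 ff 4.396523907780647
```

```bash
python3 -m pendant '{"offset":[[0.007,-0.03,0],[0.014,-0.06,0],[0.021,-0.09,0],[0.027,-0.12,0],[0.032,-0.145,0],[0.036,-0.16,0],[0.036,-0.163,0],[0.036,-0.163,0]],"twist":[[0,0,-0.5],[0,0,-1],[0,0,-1.5],[0,0,-2],[0,0,-2],[0,0,-2],[0,0,-2],[0,0,-2]],"gripper":[-0.17,-0.17,-0.17,-0.17,-0.17,-0.17,-0.17,-0.17]}'
cat > tips.py <<'E'
from h import *
import sys
go([504,-75,130],107); p,R,o=pose()
ax=-R[:,0]; ax[2]=0; ax/=np.linalg.norm(ax); ay=np.array([-ax[1],ax[0],0])
z0=p[2]+13.5
for n in ('top','scene','wrist'):
    s=snap(n,sys.argv[1]+n); b=np.array([*p[:2],z0])+114*ax
    print(n,proj(s,b+13*ay).round(1),proj(s,b-13*ay).round(1))
E
python3 tips.py t1_
python3 - <<'E'
from h import *
# compare to earlier clean frames
for n in('top','scene'):
    s=load('t1_'+n); a=load('L_'+n)
    d=cv2.absdiff(s['frame'],a['frame']).max(2)
    p,R,o=pose(); ax=-R[:,0]
    u,v=proj(s,[*(p+105*ax)[:2],p[2]+13]).astype(int)
    print(n,(u,v))
    for r in range(v-24,v+25,2): print(r,' '.join('%3d'%x for x in d[r,u-28:u+29:2]))
E
```

```text
time_s: 13.65
tcp_pos: [504.9, -72.8, 129.4]
eef_rot: [-0.0, -0.147, 0.989, 0.0]
wrist_force: [-0.2, 0.1, -0.7]
opening: 0.416
finger_force: 4.4
tcp [504.9 -72.8 129.4] yaw 106.9 shift [ 0.0015 -0.0018 -0.0006] twist z -0.1 tilt [-1.e-03  8.e-04 -1.e+00] t 13.65 F [-0.2  0.1 -0.7] open 0.416 ff 4.40129891037941
top [330.  143.7] [340.3 140.7]
scene [293.4 217.8] [283.7 216.9]
wrist [343.4 438.7] [298.8 438.7]
top (np.int64(335), np.int64(145))
121  22  23  22  22  10   5   2   1   1   5   3   2   1   3   3  12  98 155 154 143 107 100  99 100  98  95  95 113  72
123  23  22  26  16  12   2   2   2   2   3   1   2   3   4   4  26 129 149 143 136  96  94  96 101  97  99 100 120  53
125  23  25  22  21   2   2   3   5   2   5   1   2   2   2   3  57 144 151 151 121  90  95  95  95  95  95  99 121  59
127  21  24  22  15   3   3   2   2   2   1   2   6   2   2   6  84 143 139 139  97  85  89  89  91  88  94 103 117  53
129  23  26  22   6   2   1   1   1   1   2   4   4   4   2  20 125 132 130 107  81  80  81  87  82  91  92  97 115  40
131  26  25  24  12   3   3   3   1   1   0   3   3 
[... 4684 characters left out ...]
   1   1   1   1   1   1   2   2   2   1   2  34  33  35  35  35  34  35  34  33  20   1  16  33  33
230   1   1   1   1   0   0   1   1   1   1   0   1   2   0   2  32  15  36  36  34  36  36  34  34  32   6   3  32  33
232   0   1   1   0   1   1   1   1   1   1   1   2   1   1   6  34  17  35  36  34  36  33  35  35  34  31  12  33  29
234   1   1   1   1   1   1   0   0   1   1   1   1   0   1   6  31   4  31  34  35  34  34  35  34  35  33  32  34  35
236   1   1   0   1   1   1   2   1   1   1   1   0   0   1   6  26   1  16  34  33  35  35  34  34  36  34  36  32  31
238   1   1   0   0   1   1   1   1   1   1   0   1   0   1  30   5   1   3  30  35  34  35  36  36  34  33  31  34  31
```

Scene differences put the tip ends near (285,221) and (295,219), close to the predicted (284,217) and (293,218). I'll descend most of the way and re-measure against the lines.

```bash
python3 -m pendant '{"offset":[[0.001,-0.001,0.008],[0.0015,-0.0018,0.02],[0.0015,-0.0018,0.032],[0.0015,-0.0018,0.043],[0.0015,-0.0018,0.049],[0.0015,-0.0018,0.051],[0.0015,-0.0018,0.051],[0.0015,-0.0018,0.051]],"twist":[[0,0,0],[0,0,0],[0,0,0],[0,0,0],[0,0,0],[0,0,0],[0,0,0],[0,0,0]],"gripper":[-0.176,-0.176,-0.176,-0.176,-0.176,-0.176,-0.176,-0.176]}'
python3 tips.py t2_
python3 - <<'E'
from h import *
s=load('t2_scene'); a=load('L_scene'); g=s['frame'].min(2); g0=a['frame'].min(2)
u0,v0=270,228
for nm,G in(('now',g),('before',g0)):
  print(nm,'cols',270,312)
  for r in range(228,258): print(r,' '.join('%3d'%x for x in G[r,270:314]))
for z in(84,92): print([proj(s,[613.5-17*c*.956+m*.292,-41.5-17*c*.292-m*.956,z]).round(1).tolist() for c in(-1,0,1) for m in(-13,13)])
E
```

```text
time_s: 14.6
tcp_pos: [504.8, -75.2, 79.2]
eef_rot: [0.0, -0.147, 0.989, -0.0]
wrist_force: [0.3, -0.3, -1.1]
opening: 0.41
finger_force: 4.6
tcp [504.8 -75.2  79.2] yaw 106.9 shift [ 0.0007  0.0004 -0.0508] twist z -0.1 tilt [ 6.e-04 -2.e-04 -1.e+00] t 14.6 F [ 0.3 -0.3 -1.1] open 0.41 ff 4.5757464319467545
top [330.  149.1] [339.9 146.3]
scene [293.3 227.4] [283.9 226.6]
wrist [345.1 438.7] [300.6 438.7]
now cols 270 312
228 218 219 219 219 218 219 218 218 218 219 219 213 192 175 127 174 190 208 218 219 218 206 129 128 123 178 184 182 184 184 184 184 183 183 184 183 181 170 151 138 132 139 150 152
229 219 218 219 218 218 218 219 218 219 217 218 217 215 200 121 181 206 216 219 218 218 212 179 134 138 179 183 184 183 184 184 183 183 183 183 184 184 182 174 162 150 149 153 154
230 219 219 218 218 218 219 219 219 218 219 218 217 217 200 121 187 215 219 220 219 218 217 202 134 150 180 183 184 184 185 183 183 184 184 183 184 183 183 182 176 165 156 152 151
231 219 220 220 218 219 218 218 218 218 219 219 218 214 186 144 202 217 219 219 219 217 218 204 128 167 182 184 183 184 183 183 184 1
[... 9640 characters left out ...]
19 211 184 160 169 189 202 210 214 219 213 202 189 172 194 206 214 203 214 204 213 212 214 217 217 217 217 217 218 218 218 218 218 219 218 217 218
256 201 207 176 175 186 216 220 219 219 212 188 162 162 171 177 180 184 177 169 168 182 212 217 212 181 193 199 205 199 211 215 211 213 216 216 219 218 218 218 218 218 218 218 219
257 200 185 177 196 209 219 219 219 219 219 213 199 188 169 175 166 171 176 193 198 206 217 218 211 180 192 191 190 202 205 213 210 213 214 214 218 218 217 218 218 218 217 218 218
[[292.9, 234.3], [283.4, 233.5], [293.7, 229.0], [284.3, 228.2], [294.4, 223.8], [285.1, 223.0]]
[[292.8, 232.8], [283.3, 231.9], [293.6, 227.5], [284.1, 226.6], [294.3, 222.2], [285.0, 221.4]]
```

In the scene picture the tip ends are at about (285,230) and (294,229), next to the two lines. Their shadows fall about 2.7 px to the left, which means about 9 mm of height and agrees with TCP+13.5. I'll lower 5 mm and re-check position across the lines.

```bash
python3 -m pendant '{"offset":[[0,0,0.001],[0,0,0.003],[0,0,0.0045],[0,0,0.005],[0,0,0.005],[0,0,0.005]],"twist":[[0,0,0],[0,0,0],[0,0,0],[0,0,0],[0,0,0],[0,0,0]],"gripper":[-0.176,-0.176,-0.176,-0.176,-0.176,-0.176]}'
python3 tips.py t3_
python3 - <<'E'
from h import *
g0=load('L_scene')['frame'].min(2); g=load('t3_scene')['frame'].min(2)
print('scene now u279..299')
for r in range(218,236): print(r,' '.join('%3d'%x for x in g[r,279:300]),' | ',' '.join('%3d'%x for x in g0[r,279:300]))
g0=load('L_top')['frame'].min(2); g=load('t3_top')['frame'].min(2)
print('top u325..345')
for r in range(136,160): print(r,' '.join('%3d'%x for x in g[r,322:345]),' | ',' '.join('%3d'%x for x in g0[r,322:345]))
s=load('t3_top');print([proj(s,[613.5-17*c*.956+m*.292,-41.5-17*c*.292-m*.956,84]).round(1).tolist() for c in(-1,0,1) for m in(-13,13)])
E
```

```text
time_s: 15.35
tcp_pos: [504.5, -75.1, 73.9]
eef_rot: [-0.0, -0.147, 0.989, 0.0]
wrist_force: [0.3, 0.8, -0.5]
opening: 0.414
finger_force: 4.6
tcp [504.5 -75.1  73.9] yaw 106.9 shift [ 0.0004  0.0002 -0.0561] twist z -0.1 tilt [-1.e-04  0.e+00 -1.e+00] t 15.35 F [ 0.3  0.8 -0.5] open 0.414 ff 4.575048610568047
top [329.9 149.8] [339.7 147. ]
scene [293.5 228.3] [284.1 227.5]
wrist [345.2 439.2] [300.6 439.2]
scene now u279..299
218 146  91  95 122 167 146 142 160 150 142 111  77  75  93 128 125 118 150 154 155 153  |  186 184 182 181 181 180 178 179 180 181 181 181 180 182 184 184 183 187 187 190 181
219 163 106 104 122 172 169 157 170 152 142 116  78  83 117 129 145 123 147 150 150 150  |  184 184 181 180 178 178 178 179 179 181 181 180 180 184 184 183 184 185 184 181 182
220 171 114 106 122 173 178 158 173 166 145 111  78  81 112 131 159 131 147 150 149 148  |  184 182 181 179 179 180 179 181 181 183 180 180 181 183 183 184 184 181 181 180 181
221 174 125 116 117 159 178 169 175 175 161 138  98  92 112 134 163 130 144 147 147 148  |  186 184 183 181 184 188 193 194 191 188 186 186 
[... 6518 characters left out ...]
186 186 187 187 178 167 147
157 168 170 169 170 170 171 169 166 162 146 134 122  97  64  40  59  90  97  97  98  99  87  80  |  192 188 191 192 190 189 190 192 184 172 179 186 189 190 188 186 185 177 173 161 149 127 110
158 166 169 168 170 167 169 169 168 167 156 140 127 112  79  54  63  88  92  93  91  88  80  77  |  186 188 189 190 188 190 188 190 185 186 188 186 187 181 175 172 161 144 121 115 108 104 102
159 142 148 151 153 156 158 157 154 156 144 125 121 117  93  63  74  85  90  89  88  80  72  67  |  165 169 172 174 176 176 177 178 174 173 171 168 168 154 140 125 113 102  96  96 108 122 127
[[327.7, 143.9], [337.5, 141.1], [329.6, 150.1], [339.4, 147.4], [331.6, 156.4], [341.4, 153.6]]
```

In both views the tips now stand on the lines: in the scene view the tips are at u 284.3 and 293.5, against lines at 284.2 and 293.8. They are near mid-length and about 3.4 mm above the plaster, by both the shadow offset and the TCP height. I'll lower the last 2 mm and hold.

```bash
python3 -m pendant '{"offset":[[0,0,0.0005],[0,0,0.001],[0,0,0.0015],[0,0,0.002],[0,0,0.002],[0,0,0.002],[0,0,0.002],[0,0,0.002]],"twist":[[0,0,0],[0,0,0],[0,0,0],[0,0,0],[0,0,0],[0,0,0],[0,0,0],[0,0,0]],"gripper":[-0.176,-0.176,-0.176,-0.176,-0.176,-0.176,-0.176,-0.176]}'
python3 tips.py t4_
python3 - <<'E'
from h import *
g0=load('L_scene')['frame'].min(2); g=load('t4_scene')['frame'].min(2)
for r in range(223,233): print(r,' '.join('%3d'%x for x in g[r,279:297]),' | ',' '.join('%3d'%x for x in g0[r,279:297]))
E
python3 -m pendant '{"offset":[[0,0,0],[0,0,0],[0,0,0]],"twist":[[0,0,0],[0,0,0],[0,0,0]],"gripper":[-0.176,-0.176,-0.176]}'
```

```text
time_s: 16.3
tcp_pos: [504.5, -75.1, 71.9]
eef_rot: [0.0, -0.147, 0.989, -0.0]
wrist_force: [0.2, 0.2, -1.4]
opening: 0.414
finger_force: 4.6
tcp [504.5 -75.1  71.9] yaw 106.9 shift [ 0.0004  0.0002 -0.0581] twist z -0.1 tilt [ 1.e-04 -0.e+00 -1.e+00] t 16.3 F [ 0.2  0.2 -1.4] open 0.414 ff 4.575756713747978
top [329.8 150. ] [339.6 147.2]
scene [293.5 228.7] [284.1 227.9]
wrist [345.1 439.3] [300.5 439.4]
223 217 217 212 183 139 169 147 179 191 213 214 200 171 109 127 174 174 174  |  217 218 218 216 216 211 184 213 218 218 216 217 217 219 218 211 210 207
224 217 219 217 203 139 167 123 176 193 215 218 212 178 111 114 177 183 184  |  217 218 217 219 217 202 149 213 218 218 219 218 219 219 214 199 216 218
225 218 218 217 204 143 172 132 182 205 217 218 216 198 148 112 159 182 183  |  218 218 218 218 214 186 151 211 219 218 219 220 219 218 208 165 213 218
226 218 219 217 204 139 176 149 188 215 219 218 217 204 140 114 156 181 184  |  218 218 219 218 211 177 173 214 218 219 219 219 219 218 206 153 212 219
227 218 217 217 204 138 175 162 204 217 218 219 218 205 123 117 159 181 184  |  21
[... 273 characters left out ...]
 215 195 144 155 181 184  |  219 218 219 217 203 138 209 219 220 219 219 219 218 211 177 173 215 219
230 219 218 218 216 198 137 210 218 218 218 220 219 218 205 144 154 182 185  |  219 218 218 216 202 140 212 220 219 218 218 218 218 207 161 183 216 219
231 219 218 218 214 186 151 213 219 218 219 218 219 218 205 134 168 182 183  |  219 218 219 213 186 152 212 219 219 218 219 219 218 205 145 201 216 219
232 218 219 217 211 176 173 214 218 219 218 219 218 217 205 140 177 184 185  |  219 219 218 211 174 174 214 220 219 218 219 219 218 206 151 211 219 218
time_s: 16.75
tcp_pos: [504.4, -75.1, 71.9]
eef_rot: [-0.0, -0.147, 0.989, 0.0]
wrist_force: [-0.6, 0.2, -1.6]
opening: 0.411
finger_force: 4.6
```

The tips are about 1–2 mm above the plaster. The wrist carries only the tweezers' weight, so there is no contact, and the opening is steady at 35 mm. Handing in.

```bash
python3 -c "
from rig import workorder
print(workorder.finish_job())"
```

```text
the job is handed in; nothing more can be done
None
```

I turned the wheel one click so the blank section is seated at the pointer, and handed the job in at about 17 s. The tweezers are held with one tip over each scored line, by my measurement about 26 mm apart and 1–2 mm above the plaster with no contact force; no verdict came back.

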